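# Turn the reference tile over against the step

### The job

The reference tile lies dark side up on the lower ledge of the stepped blue stand. Without gripping or lifting it off the stand, gently push it with the fingers until its leading edge is against the step, go on pushing its overhanging trailing edge forward and up so that it tips up against the step and falls over onto the upper bed with the white side up, then push it along the bed until it is flush with the black end stop. Leave the round metal sample, the steel block and the white jar where they stand.

Things in the scene. Friction and masses are not known exactly. Their poses are not given: they have to be found in the camera images.
- stand: stepped blue metal stand, fixed. Origin on the bench under the step face, midway across; x points in the direction of the turn (lower ledge to upper bed), z up. Lower ledge: x -84 to 0 mm, 96 wide, top at z 36, open at its -x end. Step: upright face at x = 0, z 36 to 50. Upper bed: x 0 to 122, 100 wide, top at z 50. Black end stop: x 122 to 134, 100 wide, top at z 63 mm
- step_edge (a point): middle of the top edge of the step (stand frame 0, 0, 50 mm)
- stop_face (a point): middle of the face of the end stop that the tile finally rests against (stand frame 122, 0, 56 mm)
- tile: loose flat tile, 110 (x) by 80 (y) by 12 mm, about 0.15 kg, black frame, one face dark grey, the other white. Origin in the middle of the white face (underneath at the start); z points out of the dark face. It starts on the lower ledge, x axis within 4 degrees of the stand's x, leading edge 10 to 20 mm short of the step
- tile_center (a point): centre of the tile's body
- tile_lead (a point): middle of the leading edge (tile +x end, half thickness), the one that meets the step; after the turn it is the end away from the end stop
- tile_trail (a point): middle of the trailing edge (tile -x end, half thickness). At the start it overhangs the open end of the ledge by 36 to 46 mm (26 mm once the tile meets the step), underside 36 mm above the bench, so a fingertip leaning forward fits under it; after the turn this end goes against the end stop
- sample_3: bystander: loose grey round metal sample, 36 mm across, 28 mm high, origin under its centre, beside the upper bed
- steel_block: bystander: loose steel block, 24 x 40 x 25 mm, origin under its centre, beside the upper bed
- small_jar: bystander: loose white screw-lid jar, 45 mm across, 24 mm high, origin under its centre, beyond the end stop
Things that resemble listed ones, but are neither listed nor needed, are in the scene too. Of the things shaped like the tile, the black one is meant.

How it is judged:
By the outcome, as a careful person would: the job done as asked, in the order asked, and still so for the second after the job is handed in, with the robot touching nothing.
It also fails if it takes over 58 s, if anything falls off the work surface, if the arm or the gripper's body presses on something with over 40 N, if the wrist force passes 120 N, or if a joint passes its speed limit or range.

### The arm

A 7-joint arm with a two-finger parallel gripper is mounted at the origin on a cart in front of the work surface, level with it; the furniture and walls round the work are solid. World frame = base frame: x ahead of the robot, y to its left, z up, the work surface at z = 0. Lengths are in m, angles in rad, forces in N, time in s.
With the tool pointing down it reaches from about 0.425 to 0.925 m from the base axis. Payload 6.8 kg.
Tool frame: the origin (TCP) lies on the centre line of the jaws, within the pads' length; the fingertips stand 8 mm ahead of it and the grasp point (between the pads) lies 11 mm behind it (bot.tips_ahead is the distance from the TCP to the fingertips, in m); z points along the fingers, y is the line along which they close (so a half turn about z gives the same grasp; the last joint's range is limited). The gripper opens to 85 mm and grips with 20 to 120 N. Pads are 22 mm wide; open, the fingers measure 114 mm over their backs; the gripper's body (76 mm by 85 mm) begins 54 mm behind the grasp point. The pads swing forward as they close: fully open they stand 13 mm farther back than shut.
Start: joints at [1.14, 0.477, 0.022, 1.555, -0.011, 1.109, -0.083], TCP at [0.214, -0.64, 0.216] pointing down, gripper open.
Joint ranges: [-2.96, 2.96], [-0.34, 2.1], [-1.41, 1.46], [0.24, 2.44], [-1.37, 4.51], [0.17, 1.92], [-2.96, 2.96]. Speed limits (rad/s): [2.39, 2.39, 3.14, 3.14, 3.14, 3.14, 3.14].

### API

Orientations are given as a unit quaternion [w, x, y, z].
In Python, from station import bot gives the robot as it stands.
- The arm moves only by the tool send_rows, never from a script. Its argument "deltas" is text: rows parted by semicolons, each of 4 numbers parted by spaces: the shift along the tool's x, y, z in m, then the turn about the tool's z in degrees. In form: x y z spin; .... A call has 1 to 5 rows; each row is the pose to reach, as a shift and turn from the pose commanded when the call began, along the tool's axes at that moment; what a row does not reach only later rows make up. A row lasts 1/10 s, in which the tool goes at most 50 mm and 8.59 degrees, less where a joint would pass 70% of its speed; a pose out of reach is approached as far as the arm can. A call with a gripper value outside its range is refused whole. "claw" is the opening, from 0 (shut) to 1 (fully open), set as the call begins (left out, the last holds). The fingers move at their own pace and stop on an object; "force" is the grip in N (left out, the last holds). Time passes only in rows, so rows that repeat a pose let the fingers close. It gives the time, the measured TCP pose, the force, the opening and the grip force at its end, in the units of the state.
- bot.get_obs(): the state, without advancing time (a new reading comes with each control period).
- bot.read_camera(name): name is "scene" or "top" or "wrist"; returns a dict with "img" (384x512x3 uint8, red, green, blue), "depth" (384x512 float32, m along the optical axis (not along the pixel's ray), 0 where there is no reading), "fx", "fy", "cx", "cy" (pixels), "dist_coeffs" ([k1, k2, p1, p2, k3] as OpenCV has them; the pictures are not rectified), "camera_from_world" (4x4, takes a point from world to camera coordinates). Camera axes: x right, y up, looking along -z (the intrinsics and any distortion apply to the point x, -y, -z); pixel columns grow to the right and rows downward; lengths in m; the calibration is good to about 2 mm. A picture is of the moment at which its call begins.
- bot.hand_in(): hands the job in; it is judged then, once.
Trained networks look in a picture, given as the dict that the camera call returned (one of the last four; its "shot" number tells which), for a name from the list of things; names that differ only in an ending like _2 or _b are one class to them, and where a whole thing is asked for, a point or a joint stands for the part that bears it (a point fixed in the world has none). Each returns a list of dicts, best first, with "confidence" (0 to 1); they miss things now and then, are a little off and sometimes report something else, mostly with a low value. They report only what shows in the picture. A call takes as long as a camera call. They do not tell look-alikes from the thing itself.
- bot.masks_of(picture, query): "mask" (384x512 bool, what is visible of it).
- bot.landmark_of(picture, query): "xyz" ([x, y, z] in m, in world coordinates, good to about 4 mm: a listed point, or the origin of a listed thing).
The state is a dict: "t": time; "q": joint angles; "joint_vel": joint speeds; "joint_torque": joint torques, N m; "eef_pos": TCP position; "tool_rot": TCP orientation; "contact_force": force on the tool from outside, world axes, zero at the start; "torque": the same for the moment, N m; "gripper_width": opening from 0.0 (shut) to 1.0 (fully open); "grasp_force": force on a finger pad.
Only numpy, scipy, OpenCV 4.12 (cv2) and the standard library are available. Lean on these libraries where they do the work, as an engineer would, in place of code of your own. Each camera call takes 0.05 s, during which the arm holds its last target. There are 200 camera calls.

## Working session

There is one attempt and no reset: what is moved stays moved. The work goes in short steps, Python scripts to look and compute and a tool call to move; the robot and the scene stay as the last step left them, time stands still between calls to the robot, and variables do not carry over. Pictures are saved under pics/ and viewed, at most 10 in all, crops included, and the job is handed in when it is done.

Besides the shell and the picture viewer there is one more tool, called after "Emit:" by a JSON object that holds its "fn" and its "kwargs", one argument or row to a line. send_rows: Moves the arm, as the interface text tells. Its arguments: {"type":"object","properties":{"deltas":{"type":"string"},"claw":{"type":"number"},"force":{"type":"number"}},"required":["deltas"]}

```bash
mkdir -p pics; ls; cat > h.py <<'E'
from station import bot
import numpy as np, cv2
def px2w(p,u,v):
    d=float(p["depth"][int(v),int(u)])
    K=np.array([[p["fx"],0,p["cx"]],[0,p["fy"],p["cy"]],[0,0,1.]])
    n=cv2.undistortPoints(np.array([[[u,v]]],float),K,np.array(p["dist_coeffs"],float))[0,0]
    c=np.array([n[0]*d,-n[1]*d,-d,1]); return (np.linalg.inv(np.array(p["camera_from_world"]))@c)[:3]
def save(p,n): cv2.imwrite("pics/"+n+".png",p["img"][:,:,::-1])
E
python3 - <<'E'
from h import *
o=bot.get_obs();print({k:np.round(v,3) for k,v in o.items()},bot.tips_ahead)
ims=[]
for c in("scene","top"):
    p=bot.read_camera(c);ims.append(p["img"])
    for q in("stand","step_edge","stop_face","tile","tile_center","tile_lead","tile_trail","sample_3","steel_block","small_jar"):
        print(c,q,[(np.round(r["xyz"],4).tolist(),round(r["confidence"],2)) for r in bot.landmark_of(p,q)[:3]])
im=np.vstack(ims);cv2.imwrite("pics/a.png",cv2.resize(ims[0],(800,600))[:,:,::-1]);cv2.imwrite("pics/b.png",cv2.resize(ims[1],(800,600))[:,:,::-1])
E
```

```text
pics
{'t': np.float64(0.0), 'q': array([ 1.14 ,  0.478,  0.022,  1.556, -0.011,  1.109, -0.083]), 'joint_vel': array([ 0.001,  0.   ,  0.   , -0.   , -0.   ,  0.002,  0.   ]), 'joint_torque': array([ 0.0000e+00, -5.9644e+01,  1.6080e+00, -2.8119e+01,  1.3000e-02,
        1.0000e-02, -0.0000e+00]), 'eef_pos': array([ 0.214, -0.64 ,  0.215]), 'tool_rot': array([-0.001,  0.987,  0.161, -0.   ]), 'contact_force': array([ 0.57 , -0.173,  0.086]), 'torque': array([-0.018, -0.041,  0.026]), 'grasp_force': np.float64(0.0), 'gripper_width': np.float64(1.002)} 0.008
scene stand [([0.516, -0.089, 0.0037], 0.9), ([0.5794, -0.2734, -0.0], 0.49)]
scene step_edge []
scene stop_face [([0.535, -0.2108, 0.0554], 0.76)]
scene tile [([0.4461, 0.2332, -0.0032], 0.95), ([0.4999, -0.0237, 0.0388], 0.94), ([0.3375, 0.0422, 0.0008], 0.74)]
scene tile_center [([0.4426, 0.2338, 0.0051], 0.86), ([0.4976, -0.0291, 0.0408], 0.82), ([0.339, 0.0439, 0.0033], 0.62)]
scene tile_lead [([0.3634, -0.009, 0.0058], 0.64), ([0.3985, 0.245, 0.0071], 0.63), ([0.5098, -0.0766, 0.0438], 0.6)]
scene tile_trail [([0.4869, 0.0273
[... 380 characters left out ...]
p_face [([0.5371, -0.2118, 0.0541], 0.79), ([0.4991, -0.0223, 0.0363], 0.25)]
top tile [([0.5014, -0.0232, 0.038], 0.98), ([0.3371, 0.0391, -0.0003], 0.89), ([0.4433, 0.2373, -0.0021], 0.77)]
top tile_center [([0.3398, 0.0403, 0.0105], 0.8), ([0.4984, -0.0252, 0.0405], 0.78), ([0.4458, 0.2386, 0.0059], 0.66)]
top tile_lead [([0.357, -0.0054, 0.0039], 0.9), ([0.6065, -0.0872, 0.0006], 0.71), ([0.5335, -0.2114, 0.0561], 0.68)]
top tile_trail [([0.4993, 0.2228, 0.0041], 0.91), ([0.3165, 0.0919, 0.0056], 0.72), ([0.4864, 0.0286, 0.0425], 0.63)]
top sample_3 [([0.6087, -0.0885, -0.0039], 0.75)]
top steel_block [([0.6222, -0.1801, -0.0019], 0.73)]
top small_jar [([0.5856, -0.2729, -0.0028], 0.78)]
```

View pics/a.png

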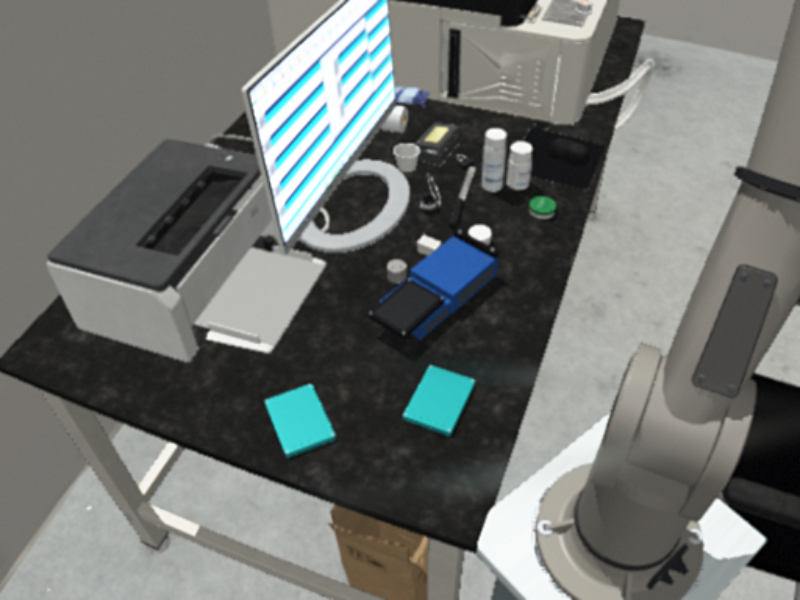

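View pics/b.png

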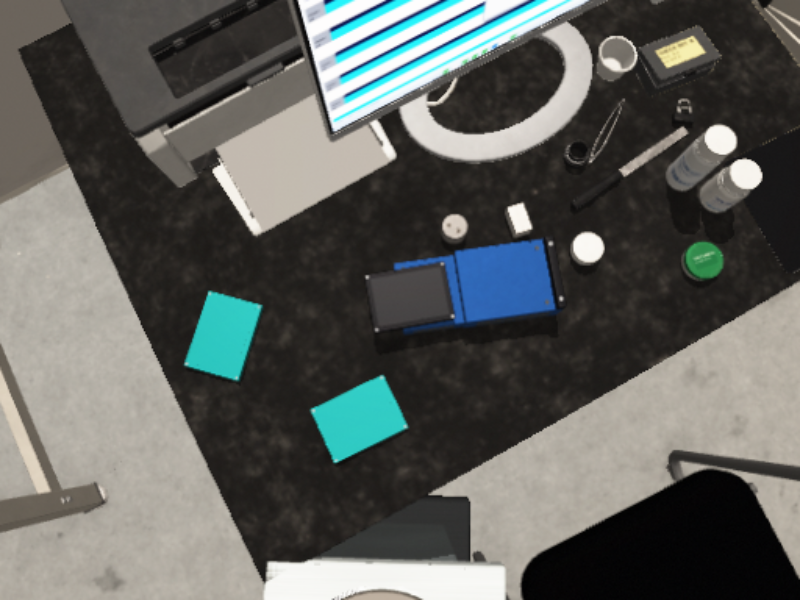

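Both pictures show the blue stand at about (465,285) in the top view. The black tile is on its left end, the bed and end stop are to the right, and the sample, block and jar are nearby. Next I'll fit the stand and tile rectangles from depth.

```bash
cat >> h.py <<'E'
def cloud(p):
    K=np.array([[p["fx"],0,p["cx"]],[0,p["fy"],p["cy"]],[0,0,1.]])
    v,u=np.mgrid[:384,:512]
    n=cv2.undistortPoints(np.stack([u,v],-1).reshape(-1,1,2).astype(float),K,np.array(p["dist_coeffs"],float)).reshape(384,512,2)
    d=p["depth"].astype(float)
    c=np.stack([n[...,0]*d,-n[...,1]*d,-d,np.ones_like(d)],-1)
    return (c@np.linalg.inv(np.array(p["camera_from_world"])).T)[...,:3]
E
python3 - <<'E'
from h import *
for c in("top","scene"):
    p=bot.read_camera(c);W=cloud(p);im=p["img"].astype(int)
    reg=(abs(W[...,0]-.51)<.12)&(W[...,1]>-.26)&(W[...,1]<.06)&(p["depth"]>0)
    blue=(im[...,2]>im[...,0]+50)
    for n,m in(("bed",reg&blue&(abs(W[...,2]-.05)<.005)),("ledge",reg&blue&(abs(W[...,2]-.036)<.004)),("tile",reg&~blue&(abs(W[...,2]-.048)<.006)&(W[...,1]>-.1)),("stop",reg&(W[...,2]>.057)&(W[...,1]<-.18))):
        P=W[m];
        if len(P)<10: print(n,len(P));continue
        r=cv2.minAreaRect((P[:,:2]*1000).astype(np.float32));print(c,n,len(P),np.round(r[0],1),np.round(r[1],1),round(r[2],1),"z",round(np.median(P[:,2]),4)); print(np.round(cv2.boxPoints(r)).tolist())
    t=(W[...,2]>.03)&(W[...,0]>.15)&(W[...,0]<.75)&(W[...,1]<.1)&(W[...,1]>-.65)
    if c=="top":
        q=W[t&~reg]; 
        for a in np.arange(.15,.75,.1):
            print(round(a,2),[round(float(q[(q[:,0]>a)&(q[:,0]<a+.1)&(q[:,1]>b)&(q[:,1]<b+.1)][:,2].max(initial=0)),2) for b in np.arange(-.65,.1,.1)])
E
```

```text
top bed 2712 [ 519.4 -109.4] [100.2 206.8] 9.4 z 0.0504
[[453.0, -16.0], [487.0, -220.0], [586.0, -203.0], [552.0, 1.0]]
top ledge 442 [515.  -90.3] [ 97.1 166.6] 9.4 z 0.0362
[[453.0, -16.0], [481.0, -180.0], [577.0, -165.0], [549.0, -0.0]]
top tile 1943 [508.7 -35.4] [ 90.7 139.1] 11.9 z 0.0486
[[450.0, 23.0], [479.0, -113.0], [567.0, -94.0], [539.0, 42.0]]
top stop 290 [ 536.2 -216.7] [98.  13.3] 9.7 z 0.0627
[[487.0, -218.0], [489.0, -232.0], [586.0, -215.0], [583.0, -202.0]]
0.15 [0.0, 0.0, 0.0, 0.0, 0.0, 0.0, 0.0, 0.0]
0.25 [0.0, 0.0, 0.0, 0.0, 0.0, 0.0, 0.92, 0.0]
0.35 [0.0, 0.0, 0.0, 0.0, 0.0, 0.0, 0.0, 0.0]
0.45 [0.0, 0.0, 0.0, 0.0, 0.0, 0.0, 0.0, 0.0]
0.55 [0.0, 0.1, 0.0, 0.0, 0.0, 0.0, 0.0, 0.0]
0.65 [0.0, 0.1, 0.14, 0.0, 0.0, 0.0, 0.34, 0.37]
scene bed 1124 [ 518.4 -107. ] [102.1 219.7] 9.4 z 0.05
[[450.0, -7.0], [486.0, -224.0], [587.0, -207.0], [551.0, 10.0]]
scene ledge 153 [ 517.7 -113.2] [ 97.3 210.1] 8.7 z 0.0361
[[454.0, -17.0], [485.0, -224.0], [582.0, -210.0], [550.0, -2.0]]
scene tile 930 [499.8 -22.5] [ 81.7 112.5] 11.7 z 0.0482
[[448.0, 24.0], [471.0, -86.0], [551.0, -69.0], [528.0, 41.0]]
scene stop 135 [ 537.9 -216. ] [103.8  18.1] 9.8 z 0.0624
[[485.0, -216.0], [488.0, -234.0], [591.0, -216.0], [588.0, -198.0]]
```

Emit:
{"fn": "send_rows", "kwargs": {
  "deltas": "0.04 -0.016 0 -7; 0.085 -0.034 0 -15; 0.13 -0.052 0 -23; 0.175 -0.071 0 -31; 0.22 -0.09 0 -39",
  "claw": 0.5
}}

```text
t: 1.7
eef_pos: [0.3955, -0.4837, 0.2165]
tool_rot: [0.0, 0.875, 0.483, 0.0]
contact_force: [0.4, -1.4, -0.2]
gripper_width: 0.5
grasp_force: 0.0
```

```bash
cat >> h.py <<'E'
from scipy.spatial.transform import Rotation as Ro
O=np.array([.5153,-.0899]);A=np.radians(-80.5);XS=np.array([np.cos(A),np.sin(A)]);YS=np.array([-XS[1],XS[0]])
def st():
    o=bot.get_obs();p=o["eef_pos"];R=Ro.from_quat(np.roll(o["tool_rot"],-1)).as_matrix()
    d=p[:2]-O;print("t",round(float(o["t"]),2),"pos",np.round(p,4),"stand",np.round([d@XS,d@YS],4),"toolx deg",np.round(np.degrees(np.arctan2(R[1,0],R[0,0])),2),"tilt",np.round(R[:,2],3),"F",np.round(o["contact_force"],1),"Fx_s",round(float(o["contact_force"][:2]@XS),1),"w",o["gripper_width"],"q",np.round(o["q"],2))
    return p,R
def go(xs,ys,z):
    p,R=st();t=np.append(O+xs*XS+ys*YS,z);print("delta tool",np.round(R.T@(t-p),4))
E
python3 -c "
from h import *
go(-.155,-.002,.2)"
```

```text
t 1.7 pos [ 0.3955 -0.4837  0.2165] stand [ 0.3686 -0.1832] toolx deg 57.8 tilt [ 0.    -0.001 -1.   ] F [ 0.4 -1.4 -0.2] Fx_s 1.4 w 0.4999524846729373 q [ 0.93  0.4  -0.19  1.67  0.08  1.07  0.15]
delta tool [ 0.5115 -0.213   0.0162]
```

Emit:
{"fn": "send_rows", "kwargs": {
  "deltas": "0.04 -0.017 0 -8; 0.085 -0.035 0 -16; 0.13 -0.054 0 -24; 0.175 -0.073 0 -32; 0.22 -0.092 0 -40"
}}

```text
t: 2.2
eef_pos: [0.435, -0.2483, 0.2165]
tool_rot: [0.0, 0.657, 0.754, -0.0]
contact_force: [0.9, -0.4, 0.9]
gripper_width: 0.502
grasp_force: 0.0
```

```bash
python3 -c "
from h import *
go(-.16,-.002,.15)"
```

```text
t 2.2 pos [ 0.435  -0.2483  0.2165] stand [ 0.1429 -0.1054] toolx deg 97.81 tilt [ 0.001 -0.001 -1.   ] F [ 0.9 -0.4  0.9] Fx_s 0.6 w 0.5019126369795114 q [ 0.77  0.22 -0.43  1.94  0.11  1.    0.43]
delta tool [0.3059 0.0944 0.0663]
```

Emit:
{"fn": "send_rows", "kwargs": {
  "deltas": "0.045 0.014 0 -1.7; 0.09 0.028 0 -1.7; 0.135 0.042 0 -1.7; 0.18 0.056 0 -1.7; 0.225 0.07 0 -1.7"
}}

```text
t: 2.7
eef_pos: [0.4751, -0.0162, 0.2166]
tool_rot: [0.001, 0.648, 0.761, 0.0]
contact_force: [0.5, -0.1, 0.4]
gripper_width: 0.505
grasp_force: 0.0
```

Emit:
{"fn": "send_rows", "kwargs": {
  "deltas": "0.04 0.014 0 0; 0.084 0.027 0 0; 0.084 0.027 0.04 0; 0.084 0.027 0.08 0; 0.084 0.027 0.08 0"
}}

```text
t: 3.2
eef_pos: [0.4845, 0.0687, 0.1322]
tool_rot: [-0.003, 0.648, 0.762, -0.003]
contact_force: [-0.3, 0.3, 0.7]
gripper_width: 0.503
grasp_force: 0.0
```

```bash
python3 -c "
from h import *
go(-.16,-.002,.03)
p=bot.read_camera('wrist');save(p,'c')"
```

```text
t 3.2 pos [0.4845 0.0687 0.1322] stand [-0.1615 -0.0042] toolx deg 99.25 tilt [-0.009 -0.001 -1.   ] F [-0.3  0.3  0.7] Fx_s -0.3 w 0.5028203946782049 q [ 0.25  0.35 -0.62  2.03  0.27  0.85 -0.35]
delta tool [-0.0015  0.0031  0.1022]
```

View pics/c.png

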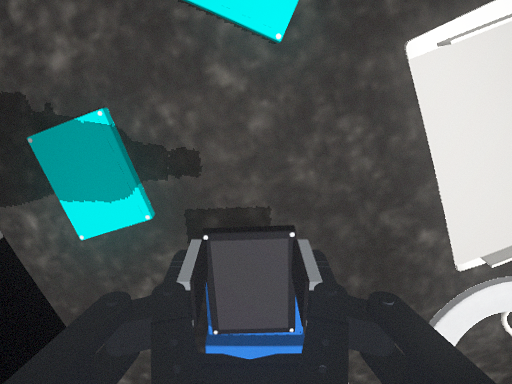

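Emit:
{"fn": "send_rows", "kwargs": {
  "deltas": "0 0.002 0.04 -0.3; 0 0.002 0.08 -0.3; -0.002 0.002 0.102 -0.3; -0.01 0.002 0.102 -0.3; -0.015 0.002 0.102 -0.3"
}}

```text
t: 3.75
eef_pos: [0.4943, 0.0541, 0.0361]
tool_rot: [0.001, 0.647, 0.763, 0.001]
contact_force: [-0.4, -0.4, 0.3]
gripper_width: 0.501
grasp_force: 0.0
```

```bash
python3 -c "
from h import *
go(-.121,-.002,.03)
p=bot.read_camera('wrist');save(p,'d')"
```

```text
t 3.75 pos [0.4943 0.0541 0.0361] stand [-0.1455  0.003 ] toolx deg 99.43 tilt [ 0.002 -0.    -1.   ] F [-0.4 -0.4  0.3] Fx_s 0.3 w 0.500559747223782 q [ 0.2   0.5  -0.53  2.09  0.42  0.65 -0.45]
delta tool [-0.0245 -0.005   0.0061]
```

View pics/d.png

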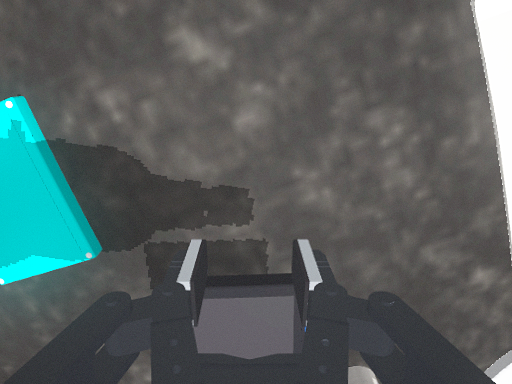

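```bash
python3 -c "
from h import *
p=bot.read_camera('wrist');W=cloud(p)
for u,v in((185,280),(195,245),(312,280),(300,245),(198,262),(305,262),(210,300),(290,300),(250,300)):
    w=W[v,u];d=w[:2]-O;print(u,v,np.round([d@XS,d@YS,w[2]],4))
t=p['depth']; print(p['fx'])
for v in (245,260,280,300,330): print(v,[ (u,np.round([(W[v,u,:2]-O)@XS,(W[v,u,:2]-O)@YS,W[v,u,2]],3).tolist()) for u in range(170,340,12)])
"
```

```text
185 280 [-0.1569 -0.0217  0.0892]
195 245 [-0.1568 -0.022   0.062 ]
312 280 [-0.1569  0.0272  0.0896]
300 245 [-0.1568  0.0267  0.0624]
198 262 [-0.1566 -0.0186  0.0761]
305 262 [-0.1573  0.0265  0.0775]
210 300 [-0.1151 -0.0184  0.0489]
290 300 [-0.1138  0.0257  0.0476]
250 300 [-0.1142  0.0036  0.0478]
321.4444092123818
245 [(170, [-0.121, -0.051, -0.001]), (182, [-0.121, -0.043, -0.001]), (194, [-0.158, -0.022, 0.063]), (206, [-0.152, -0.018, 0.054]), (218, [-0.121, -0.018, -0.002]), (230, [-0.121, -0.01, -0.001]), (242, [-0.122, -0.002, -0.0]), (254, [-0.122, 0.007, -0.0]), (266, [-0.121, 0.015, -0.001]), (278, [-0.122, 0.023, 0.0]), (290, [-0.121, 0.031, -0.0]), (302, [-0.157, 0.027, 0.064]), (314, [-0.121, 0.048, -0.001]), (326, [-0.121, 0.056, -0.001]), (338, [-0.121, 0.064, -0.0])]
260 [(170, [-0.11, -0.052, 0.0]), (182, [-0.153, -0.027, 0.069]), (194, [-0.157, -0.021, 0.075]), (206, [-0.145, -0.018, 0.056]), (218, [-0.109, -0.019, -0.002]), (230, [-0.11, -0.01, 0.001]), (242, [-0.11, -0.002, -0.0]), (254, [-0.109, 0.007, -0.001]), (266, [-0.11, 0.015, -0.0]), (278, [-0.11, 0
[... 894 characters left out ...]
0.047]), (266, [-0.114, 0.012, 0.048]), (278, [-0.114, 0.019, 0.047]), (290, [-0.114, 0.026, 0.048]), (302, [-0.145, 0.024, 0.087]), (314, [-0.158, 0.025, 0.103]), (326, [-0.158, 0.03, 0.103]), (338, [-0.159, 0.033, 0.104])]
330 [(170, [-0.164, -0.019, 0.123]), (182, [-0.162, -0.016, 0.121]), (194, [-0.093, -0.029, 0.048]), (206, [-0.093, -0.022, 0.048]), (218, [-0.093, -0.015, 0.048]), (230, [-0.092, -0.008, 0.047]), (242, [-0.093, -0.001, 0.048]), (254, [-0.093, 0.006, 0.048]), (266, [-0.093, 0.013, 0.048]), (278, [-0.092, 0.02, 0.047]), (290, [-0.092, 0.027, 0.047]), (302, [-0.091, 0.034, 0.047]), (314, [-0.163, 0.021, 0.122]), (326, [-0.163, 0.025, 0.122]), (338, [-0.163, 0.028, 0.122])]
```

```bash
python3 -c "
from h import *
p=bot.read_camera('wrist');W=cloud(p)
f=lambda v,u:np.round([(W[v,u,:2]-O)@XS*1e3,(W[v,u,:2]-O)@YS*1e3,W[v,u,2]*1e3],0).astype(int).tolist()
for v in range(230,292,4): print(v,[(u,f(v,u)) for u in (190,194,198,202,204,206,208)])
d=(W[...,:2]-O);xs=d@XS;ys=d@YS;m=(abs(xs+.145)<.013)&(abs(ys)<.035)&(W[...,2]>.01);print(np.percentile(W[m][:,2],[0,1,5,10,50]),m.sum(), np.percentile(xs[m&(W[...,2]<.09)],[1,99]))
"
```

```text
230 [(190, [-134, -36, 0]), (194, [-133, -34, -1]), (198, [-133, -31, 0]), (202, [-133, -28, -1]), (204, [-133, -27, -1]), (206, [-134, -26, 0]), (208, [-133, -24, -1])]
234 [(190, [-131, -37, 0]), (194, [-130, -34, -1]), (198, [-131, -31, 0]), (202, [-130, -28, -1]), (204, [-131, -27, 0]), (206, [-131, -26, 0]), (208, [-130, -24, -1])]
238 [(190, [-127, -37, -1]), (194, [-127, -34, -1]), (198, [-128, -31, 0]), (202, [-128, -28, 1]), (204, [-128, -27, 0]), (206, [-127, -26, -1]), (208, [-128, -25, 0])]
242 [(190, [-158, -25, 60]), (194, [-157, -23, 59]), (198, [-157, -21, 59]), (202, [-157, -19, 58]), (204, [-158, -18, 60]), (206, [-154, -18, 53]), (208, [-125, -25, 0])]
246 [(190, [-158, -24, 64]), (194, [-158, -22, 64]), (198, [-158, -20, 64]), (202, [-157, -19, 63]), (204, [-156, -18, 60]), (206, [-152, -18, 54]), (208, [-120, -25, -2])]
250 [(190, [-158, -23, 67]), (194, [-232, 3, 193]), (198, [-158, -20, 67]), (202, [-157, -18, 66]), (204, [-154, -18, 61]), (206, [-150, -18, 53]), (208, [-118, -25, -1])]
254 [(190, [-158, -23, 71]), (194, [-158, -21, 71]), (198, [-158, -19, 71])
[... 1040 characters left out ...]
02, [-144, -18, 69]), (204, [-141, -18, 65]), (206, [-137, -18, 59]), (208, [-123, -20, 39])]
282 [(190, [-157, -20, 90]), (194, [-156, -18, 89]), (198, [-150, -18, 80]), (202, [-143, -18, 71]), (204, [-139, -18, 65]), (206, [-123, -21, 42]), (208, [-124, -20, 43])]
286 [(190, [-156, -20, 91]), (194, [-155, -18, 89]), (198, [-149, -18, 81]), (202, [-142, -18, 72]), (204, [-137, -18, 66]), (206, [-123, -21, 46]), (208, [-123, -19, 46])]
290 [(190, [-154, -20, 91]), (194, [-154, -18, 91]), (198, [-147, -18, 82]), (202, [-140, -18, 73]), (204, [-136, -18, 66]), (206, [-121, -21, 47]), (208, [-121, -19, 47])]
[0.05166371 0.05585902 0.06108794 0.06605987 0.09076373] 6809 [-0.15793854 -0.13589615]
```

```bash
python3 -c "
from h import *
st()
p=bot.read_camera('scene');save(p,'e');W=cloud(p)
d=(W[...,:2]-O);xs=d@XS;ys=d@YS;m=(abs(xs+.147)<.02)&(abs(ys)<.05)&(W[...,2]>.008)&(W[...,2]<.15)
print(m.sum(),np.percentile(W[m][:,2],[0,1,5,10,50]))
for z in np.arange(.01,.12,.01):
    k=m&(abs(W[...,2]-z)<.005);print(round(z,2),k.sum(),np.round([xs[k].min(),xs[k].max(),ys[k].min(),ys[k].max()],3) if k.any() else '')
v,u=np.where(m);print(u.min(),u.max(),v.min(),v.max())
c=p['img'][v.min()-30:v.max()+40,u.min()-50:u.max()+60];cv2.imwrite('pics/e.png',cv2.resize(c,None,fx=5,fy=5)[:,:,::-1])
"
```

```text
t 3.9 pos [0.4944 0.0543 0.0363] stand [-0.1457  0.0032] toolx deg 99.38 tilt [ 0.004  0.    -1.   ] F [-0.3 -0.8  0.5] Fx_s 0.7 w 0.49997949481305753 q [ 0.2   0.5  -0.53  2.09  0.42  0.65 -0.45]
469 [0.05405587 0.05720993 0.06142837 0.0672192  0.10682119]
0.01 0 
0.02 0 
0.03 0 
0.04 0 
0.05 2 [-0.151 -0.136 -0.025  0.026]
0.06 33 [-0.159 -0.136 -0.031  0.04 ]
0.07 47 [-0.158 -0.135 -0.032  0.038]
0.08 41 [-0.158 -0.135 -0.034  0.032]
0.09 37 [-0.158 -0.137 -0.033  0.037]
0.1 57 [-0.161 -0.136 -0.05   0.05 ]
0.11 59 [-0.16  -0.139 -0.05   0.049]
220 255 183 215
```

View pics/e.png

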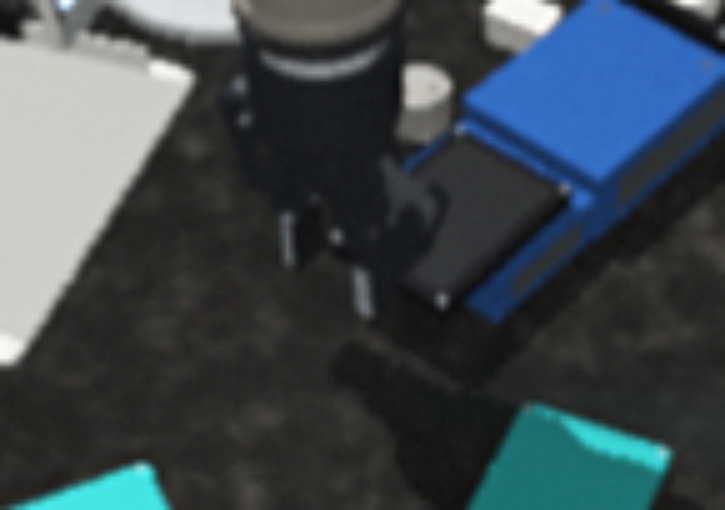

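Emit:
{"fn": "send_rows", "kwargs": {
  "deltas": "0 -0.005 0.01 0; 0 -0.005 0.02 0; 0 -0.005 0.028 0; 0 -0.005 0.028 0"
}}

```text
t: 4.35
eef_pos: [0.4864, 0.0541, 0.0047]
tool_rot: [-0.001, 0.646, 0.763, -0.001]
contact_force: [-0.2, 0.5, 0.3]
gripper_width: 0.501
grasp_force: 0.0
```

```bash
cat >> h.py <<'E'
def fing(cam="wrist",zmax=.15):
    p=bot.read_camera(cam);W=cloud(p);o=bot.get_obs()["eef_pos"]
    d=(W[...,:2]-O);xs=d@XS-(o[:2]-O)@XS;ys=d@YS-(o[:2]-O)@YS
    m=(abs(xs)<.009)&(abs(ys)<.04)&(abs(ys)>.015)&(W[...,2]>.008)&(W[...,2]<o[2]+.1);z=W[m][:,2]
    print("tip z",np.round(np.percentile(z,[0,.5,2]),4) if len(z) else None);return p,W
E
python3 -c "
from h import *
st();fing()"
```

```text
t 4.35 pos [0.4864 0.0541 0.0047] stand [-0.1468 -0.0048] toolx deg 99.53 tilt [-0.003 -0.    -1.   ] F [-0.2  0.5  0.3] Fx_s -0.6 w 0.5010178482943122 q [ 0.17  0.55 -0.5   2.11  0.47  0.59 -0.5 ]
tip z [0.021  0.0222 0.0251]
```

Emit:
{"fn": "send_rows", "kwargs": {
  "deltas": "-0.004 0 0 0; -0.008 0 0 0; -0.012 0 0 0; -0.015 0 0 0; -0.018 0 0 0"
}}

```text
t: 4.9
eef_pos: [0.4909, 0.0361, 0.0064]
tool_rot: [0.0, 0.646, 0.763, 0.0]
contact_force: [-0.4, 1.0, 0.3]
gripper_width: 0.497
grasp_force: 0.4
```

Emit:
{"fn": "send_rows", "kwargs": {
  "deltas": "-0.002 0 0 0; -0.004 0 0 0; -0.006 0 0 0; -0.007 0 0 0; -0.008 0 0 0"
}}

```text
t: 5.4
eef_pos: [0.4919, 0.0284, 0.0062]
tool_rot: [-0.0, 0.646, 0.763, 0.0]
contact_force: [0.2, 1.8, 1.0]
gripper_width: 0.5
grasp_force: 0.5
```

```bash
cat >> h.py <<'E'
def tile():
    p=bot.read_camera("top");W=cloud(p);im=p["img"].astype(int)
    d=W[...,:2]-O;xs=d@XS;ys=d@YS
    m=(p["depth"]>0)&(xs>-.14)&(xs<.02)&(abs(ys)<.06)&(abs(W[...,2]-.048)<.005)&~(im[...,2]>im[...,0]+40)
    m=cv2.morphologyEx(m.astype(np.uint8),cv2.MORPH_OPEN,np.ones((9,9)))>0
    r=cv2.minAreaRect((np.stack([xs[m],ys[m]],-1)*1000).astype(np.float32));print("tile",m.sum(),np.round(cv2.boxPoints(r),1).tolist(),round(r[2],1));return p
E
python3 -c "
from h import *
st();save(tile(),'f')"
```

```text
t 5.4 pos [0.4919 0.0284 0.0062] stand [-0.1206 -0.0036] toolx deg 99.5 tilt [ 0.  0. -1.] F [0.2 1.8 1. ] Fx_s -1.8 w 0.499536451877368 q [ 0.22  0.55 -0.5   2.11  0.46  0.59 -0.44]
tile 0 [[0.0, 0.0], [0.0, 0.0], [0.0, 0.0], [0.0, 0.0]] 0.0
```

Now in contact at about 1.8 N. I'll push a little more until the force shows the step.

Emit:
{"fn": "send_rows", "kwargs": {
  "deltas": "-0.001 0 0 0; -0.002 0 0 0; -0.003 0 0 0; -0.003 0 0 0"
}}

```text
t: 5.85
eef_pos: [0.4919, 0.0275, 0.0062]
tool_rot: [-0.001, 0.646, 0.764, 0.001]
contact_force: [-2.7, 6.1, 1.5]
gripper_width: 0.498
grasp_force: 3.2
```

Emit:
{"fn": "send_rows", "kwargs": {
  "deltas": "-0.001 0 0 0; -0.002 0 0 0; -0.002 0 0 0"
}}

```text
t: 6.15
eef_pos: [0.4918, 0.0274, 0.0062]
tool_rot: [-0.002, 0.645, 0.764, 0.001]
contact_force: [-3.9, 10.2, 1.7]
gripper_width: 0.501
grasp_force: 5.8
```

```bash
python3 -c "
from h import *
st();p=bot.read_camera('top');save(p,'f');p=bot.read_camera('scene')
c=p['img'][130:290,170:360];cv2.imwrite('pics/g.png',np.vstack([cv2.resize(c,None,fx=3,fy=3)])[:,:,::-1])"
```

```text
t 6.15 pos [0.4918 0.0274 0.0062] stand [-0.1196 -0.0038] toolx deg 99.67 tilt [-0.001  0.004 -1.   ] F [-3.9 10.2  1.7] Fx_s -10.7 w 0.5014295753793298 q [ 0.23  0.55 -0.5   2.11  0.46  0.59 -0.43]
```

View pics/g.png

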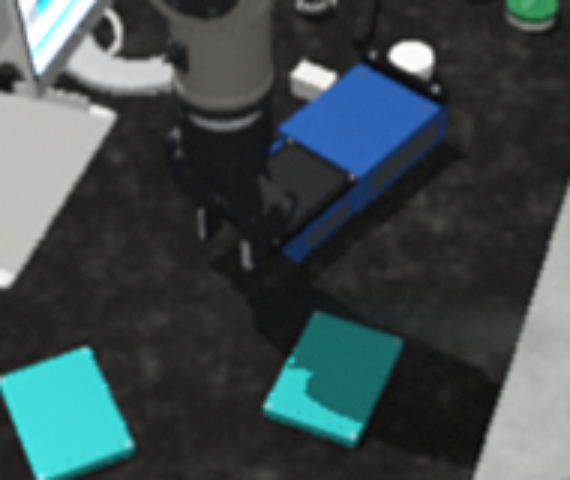

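Emit:
{"fn": "send_rows", "kwargs": {
  "deltas": "0 0 -0.003 0; 0 0 -0.006 0; 0 0 -0.009 0; 0 0 -0.012 0; 0 0 -0.015 0"
}}

```text
t: 6.75
eef_pos: [0.4919, 0.0276, 0.0212]
tool_rot: [-0.002, 0.645, 0.764, 0.002]
contact_force: [-2.9, 10.6, -0.5]
gripper_width: 0.499
grasp_force: 5.7
```

```bash
cat >> h.py <<'E'
def side(n):
    st();p=bot.read_camera("wrist");W=cloud(p);d=W[...,:2]-O;xs=d@XS;ys=d@YS
    for a in range(-125,130,10):
        m=(abs(xs*1000-a)<5)&(abs(ys+.003)<.012)&(W[...,2]<.2)
        if m.sum()>5: print(a,m.sum(),np.round(np.percentile(W[m][:,2]*1000,[10,50,90]),0),end=' | ')
    print();save(p,n)
E
python3 -c "
from h import *
side('h')"
```

```text
t 6.75 pos [0.4919 0.0276 0.0212] stand [-0.1197 -0.0037] toolx deg 99.68 tilt [-0.     0.004 -1.   ] F [-2.9 10.6 -0.5] Fx_s -10.9 w 0.49912869661151543 q [ 0.24  0.53 -0.52  2.1   0.44  0.62 -0.41]
-125 658 [-1. -0.  1.] | -115 752 [-1. -0. 54.] | -105 2024 [-1. 59. 62.] | -95 1241 [-1. 60. 61.] | -85 1582 [-1. 14. 60.] | -75 293 [58. 58. 59.] |
```

Friction is lifting the trailing edge: the top surface now reads about z 60 mm. Continuing along the arc.

Emit:
{"fn": "send_rows", "kwargs": {
  "deltas": "0 0 -0.003 0; 0 0 -0.006 0; 0 0 -0.009 0; -0.0005 0 -0.012 0; -0.001 0 -0.015 0"
}}

```text
t: 7.3
eef_pos: [0.4923, 0.0259, 0.0363]
tool_rot: [-0.001, 0.645, 0.764, 0.001]
contact_force: [-2.0, 9.7, 0.9]
gripper_width: 0.5
grasp_force: 5.0
```

Emit:
{"fn": "send_rows", "kwargs": {
  "deltas": "-0.0005 0 -0.003 0; -0.001 0 -0.006 0; -0.002 0 -0.009 0; -0.003 0 -0.012 0; -0.004 0 -0.015 0"
}}

```text
t: 7.8
eef_pos: [0.4931, 0.0221, 0.0515]
tool_rot: [-0.001, 0.645, 0.764, 0.001]
contact_force: [-3.4, 11.1, 3.3]
gripper_width: 0.502
grasp_force: 5.3
```

```bash
python3 -c "
from h import *
side('i')"
```

```text
t 7.8 pos [0.4931 0.0221 0.0515] stand [-0.1142 -0.0034] toolx deg 99.65 tilt [-0.     0.004 -1.   ] F [-3.4 11.1  3.3] Fx_s -11.5 w 0.5024500975688797 q [ 0.29  0.48 -0.55  2.09  0.39  0.68 -0.36]
-125 2986 [ -0. 144. 149.] | -115 455 [-1. -1.  0.] | -105 1578 [-1. 85. 90.] | -95 1017 [-1. 89. 91.] | -85 1867 [-0. 27. 86.] | -75 865 [35. 36. 82.] | -65 356 [75. 77. 78.] | -55 269 [70. 72. 74.] | -45 44 [69. 69. 70.] |
```

Emit:
{"fn": "send_rows", "kwargs": {
  "deltas": "-0.0012 0 -0.003 0; -0.0024 0 -0.006 0; -0.0036 0 -0.009 0; -0.005 0 -0.012 0; -0.0065 0 -0.015 0"
}}

```text
t: 8.35
eef_pos: [0.4944, 0.0151, 0.0667]
tool_rot: [-0.001, 0.645, 0.764, 0.001]
contact_force: [-2.5, 8.5, 3.7]
gripper_width: 0.501
grasp_force: 4.3
```

Emit:
{"fn": "send_rows", "kwargs": {
  "deltas": "-0.0018 0 -0.003 0; -0.0036 0 -0.006 0; -0.0055 0 -0.009 0; -0.0075 0 -0.012 0; -0.0098 0 -0.015 0"
}}

```text
t: 8.85
eef_pos: [0.4964, 0.0047, 0.0818]
tool_rot: [-0.0, 0.645, 0.764, 0.001]
contact_force: [-1.3, 6.3, 3.8]
gripper_width: 0.497
grasp_force: 3.2
```

```bash
python3 -c "
from h import *
side('j')"
```

```text
t 8.85 pos [0.4964 0.0047 0.0818] stand [-0.0965 -0.003 ] toolx deg 99.6 tilt [ 0.001  0.002 -1.   ] F [-1.3  6.3  3.8] Fx_s -6.4 w 0.49695499644274216 q [ 0.34  0.43 -0.58  2.06  0.34  0.74 -0.28]
-125 396 [-1. -1.  0.] | -115 479 [ -1.  -0. 183.] | -105 2901 [ -0. 175. 179.] | -95 361 [-1. -1.  0.] | -85 2151 [ -0. 112. 118.] | -75 738 [ 35.  36. 119.] | -65 512 [ 35.  36. 108.] | -55 470 [35. 36. 95.] | -45 446 [35. 35. 84.] | -35 391 [35. 35. 77.] | -25 47 [35. 70. 71.] | -15 66 [55. 63. 63.] | -5 49 [45. 47. 49.] | 5 408 [46. 49. 50.] | 15 296 [49. 49. 50.] | 25 125 [49. 49. 50.] |
```

Emit:
{"fn": "send_rows", "kwargs": {
  "deltas": "-0.003 0 -0.003 0; -0.006 0 -0.006 0; -0.009 0 -0.009 0; -0.012 0 -0.012 0; -0.0155 0 -0.015 0"
}}

```text
t: 9.4
eef_pos: [0.4986, -0.0137, 0.0962]
tool_rot: [-0.0, 0.646, 0.763, -0.0]
contact_force: [0.4, -0.3, -0.3]
gripper_width: 0.497
grasp_force: 0.1
```

Emit:
{"fn": "send_rows", "kwargs": {
  "deltas": "-0.003 0 -0.002 0; -0.006 0 -0.004 0; -0.009 0 -0.006 0; -0.0125 0 -0.008 0; -0.016 0 -0.01 0"
}}

```text
t: 9.9
eef_pos: [0.5014, -0.0289, 0.1063]
tool_rot: [-0.0, 0.646, 0.763, -0.0]
contact_force: [0.4, 0.4, -0.3]
gripper_width: 0.5
grasp_force: 0.1
```

```bash
python3 -c "
from h import *
side('k')"
```

```text
t 9.9 pos [ 0.5014 -0.0289  0.1063] stand [-0.0624 -0.0036] toolx deg 99.49 tilt [-0. -0. -1.] F [ 0.4  0.4 -0.3] Fx_s -0.3 w 0.5001240104249643 q [ 0.42  0.4  -0.59  2.03  0.31  0.8  -0.18]
-125 378 [-2. -1.  0.] | -115 351 [-1. -1.  0.] | -105 355 [-1. -1.  0.] | -95 346 [-1. -0.  0.] | -85 724 [-1. 16. 35.] | -75 1697 [ 35. 196. 199.] | -65 391 [35. 36. 36.] | -55 954 [ 35. 132. 138.] | -45 1753 [ 35. 129. 141.] | -35 686 [ 35.  37. 100.] | -25 575 [35. 36. 75.] | -15 381 [35. 36. 45.] | 35 67 [49. 50. 50.] | 45 274 [49. 49. 50.] | 55 262 [49. 50. 50.] | 65 236 [49. 49. 50.] | 75 229 [49. 49. 50.] | 85 127 [49. 49. 50.] |
```

View pics/k.png

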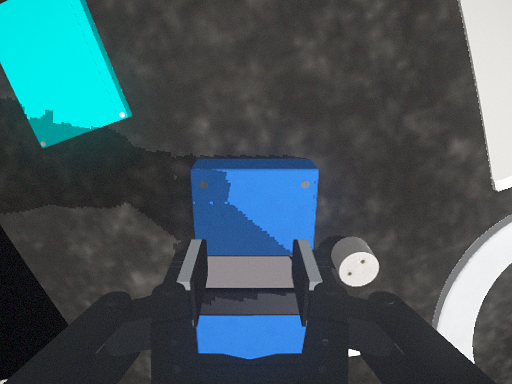

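Emit:
{"fn": "send_rows", "kwargs": {
  "deltas": "-0.005 0 -0.001 0; -0.01 0 -0.002 0; -0.015 0 -0.003 0; -0.02 0 -0.004 0; -0.025 0 -0.004 0"
}}

```text
t: 10.45
eef_pos: [0.5057, -0.0538, 0.1103]
tool_rot: [0.0, 0.646, 0.763, -0.0]
contact_force: [0.5, 0.8, -0.2]
gripper_width: 0.502
grasp_force: 0.0
```

Emit:
{"fn": "send_rows", "kwargs": {
  "deltas": "-0.004 0 0 0; -0.008 0 0 0; -0.012 0 0 0; -0.016 0 0 0; -0.016 0 0 0"
}}

```text
t: 10.95
eef_pos: [0.5082, -0.0697, 0.1102]
tool_rot: [0.0, 0.647, 0.763, -0.0]
contact_force: [0.3, -0.4, 0.9]
gripper_width: 0.498
grasp_force: 0.0
```

```bash
python3 -c "
from h import *
side('l')"
```

```text
t 10.95 pos [ 0.5082 -0.0697  0.1102] stand [-0.0211 -0.0036] toolx deg 99.44 tilt [-0. -0. -1.] F [ 0.3 -0.4  0.9] Fx_s 0.5 w 0.4975350131188594 q [ 0.49  0.41 -0.58  2.01  0.3   0.81 -0.1 ]
-125 419 [-1. -1.  0.] | -115 401 [-1. -1.  0.] | -105 400 [-1. -1.  0.] | -95 376 [-2. -1.  0.] | -85 559 [-1. 15. 36.] | -75 462 [35. 35. 36.] | -65 458 [35. 35. 36.] | -55 431 [35. 35. 36.] | -45 427 [35. 35. 36.] | -35 913 [ 35. 198. 200.] | -25 376 [35. 35. 36.] | -15 4246 [ 44. 109. 141.] | -5 848 [145. 145. 146.] | 5 10 [144. 145. 145.] | 85 152 [49. 49. 50.] | 95 258 [49. 49. 50.] | 105 232 [49. 49. 50.] | 115 223 [49. 49. 50.] | 125 249 [49. 53. 57.] |
```

Tile is standing upright against the step (top edge at z 145 mm). Pushing it over.

Emit:
{"fn": "send_rows", "kwargs": {
  "deltas": "-0.004 0 0 0; -0.008 0 0 0; -0.012 0 0 0; -0.016 0 0 0; -0.02 0 0 0"
}}

```text
t: 11.5
eef_pos: [0.5115, -0.0892, 0.1102]
tool_rot: [0.0, 0.646, 0.763, -0.0]
contact_force: [-0.6, -0.3, 0.9]
gripper_width: 0.5
grasp_force: 0.0
```

Emit:
{"fn": "send_rows", "kwargs": {
  "deltas": "-0.004 0 0 0; -0.008 0 0 0; -0.008 0 0 0; -0.008 0 0 0"
}}

```text
t: 11.9
eef_pos: [0.5128, -0.0967, 0.1102]
tool_rot: [-0.0, 0.646, 0.763, 0.0]
contact_force: [-0.4, 0.3, -0.5]
gripper_width: 0.499
grasp_force: 0.0
```

```bash
python3 -c "
from h import *
side('m')"
```

```text
t 11.9 pos [ 0.5128 -0.0967  0.1102] stand [ 0.0063 -0.0036] toolx deg 99.48 tilt [-0.  0. -1.] F [-0.4  0.3 -0.5] Fx_s -0.4 w 0.4991345595054632 q [ 0.53  0.42 -0.57  1.99  0.3   0.82 -0.04]
-125 438 [-2. -1.  0.] | -115 434 [-1. -1.  0.] | -105 416 [-1. -0.  0.] | -95 433 [-2. -1.  0.] | -85 426 [-1.  1. 36.] | -75 525 [35. 35. 36.] | -65 503 [34. 35. 36.] | -55 480 [35. 35. 36.] | -45 461 [35. 35. 36.] | -35 432 [35. 35. 36.] | -25 802 [35. 57. 62.] | -15 514 [61. 62. 63.] | -5 999 [ 61. 197. 200.] | 5 466 [61. 62. 63.] | 15 444 [61. 62. 63.] | 25 417 [61. 62. 62.] | 35 402 [61. 62. 63.] | 45 378 [61. 62. 63.] | 55 379 [61. 62. 62.] | 65 347 [61. 62. 62.] | 75 329 [61. 62. 62.] | 85 75 [61. 61. 62.] | 95 232 [49. 50. 50.] | 105 274 [49. 49. 50.] | 115 265 [49. 49. 50.] | 125 589 [50. 60. 63.] |
```

The tile has fallen flat on the bed (top at z 62 mm, spanning about -25 to 86 mm). I'll back off and lower behind it.

Emit:
{"fn": "send_rows", "kwargs": {
  "deltas": "0.03 0.002 0 0; 0.061 0.002 0 0; 0.061 0.002 0.03 0; 0.061 0.002 0.055 0; 0.061 0.002 0.055 0"
}}

```text
t: 12.45
eef_pos: [0.5022, -0.0357, 0.0528]
tool_rot: [-0.002, 0.646, 0.764, -0.002]
contact_force: [-0.4, -0.1, 0.3]
gripper_width: 0.5
grasp_force: 0.0
```

```bash
python3 -c "
from h import *
side('n');p,W=fing()
d=W[...,:2]-O;xs=d@XS;ys=d@YS;m=(abs(W[...,2]-.062)<.004)&(abs(ys)<.06)&(xs>-.035)&(xs<.118)
r=cv2.minAreaRect((np.stack([xs[m],ys[m]],-1)*1000).astype(np.float32));print(r)"
```

```text
t 12.45 pos [ 0.5022 -0.0357  0.0528] stand [-0.0556 -0.0039] toolx deg 99.57 tilt [-0.005  0.    -1.   ] F [-0.4 -0.1  0.3] Fx_s 0.0 w 0.49971776831114945 q [ 0.39  0.49 -0.54  2.06  0.38  0.7  -0.23]
-125 589 [-1. -1.  0.] | -115 569 [-1. -1.  0.] | -105 545 [-1. -1.  0.] | -95 534 [-1. -0.  0.] | -85 1219 [-1. 18. 35.] | -75 753 [ 35.  36. 152.] | -65 3162 [ 35. 145. 150.] | -55 591 [35. 35. 36.] | -45 562 [35. 35. 36.] | -35 525 [35. 35. 36.] | -25 1429 [35. 55. 62.] | -15 785 [35. 61. 62.] | -5 553 [61. 62. 62.] | 5 500 [61. 62. 62.] | 15 450 [61. 62. 62.] | 25 18 [61. 61. 62.] | 
tip z [0.0337 0.0342 0.0346]
((-2.3066654205322266, -2.516773223876953), (66.47905731201172, 51.182430267333984), 89.1750259399414)
```

View pics/n.png

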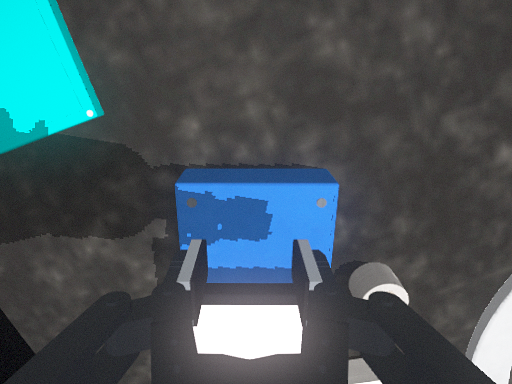

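White face up, and the fingers are behind the lead edge. Lower 14 mm, then push.

Emit:
{"fn": "send_rows", "kwargs": {
  "deltas": "0 0.001 0.007 0; 0 0.001 0.014 0; -0.005 0.001 0.014 0; -0.01 0.001 0.014 0; -0.015 0.001 0.014 0"
}}

```text
t: 13.05
eef_pos: [0.5084, -0.0515, 0.0414]
tool_rot: [0.0, 0.646, 0.763, 0.0]
contact_force: [0.2, -0.2, 0.5]
gripper_width: 0.498
grasp_force: 0.0
```

Emit:
{"fn": "send_rows", "kwargs": {
  "deltas": "-0.004 0 0 0; -0.008 0 0 0; -0.012 0 0 0; -0.016 0 0 0; -0.02 0 0 0"
}}

```text
t: 13.55
eef_pos: [0.5115, -0.0707, 0.0412]
tool_rot: [-0.0, 0.646, 0.763, 0.0]
contact_force: [-0.6, 1.3, 0.7]
gripper_width: 0.501
grasp_force: 0.5
```

```bash
python3 -c "
from h import *
side('o')"
```

```text
t 13.55 pos [ 0.5115 -0.0707  0.0412] stand [-0.0196 -0.0005] toolx deg 99.5 tilt [ 0.  0. -1.] F [-0.6  1.3  0.7] Fx_s -1.4 w 0.5006577239034805 q [ 0.44  0.52 -0.52  2.04  0.4   0.68 -0.18]
-125 762 [-2. -1.  0.] | -115 753 [-1. -1.  0.] | -105 1465 [ -1. 198. 198.] | -95 680 [-2. -1.  0.] | -85 1127 [-1. 19. 36.] | -75 918 [35. 35. 36.] | -65 852 [35. 35. 36.] | -55 804 [35. 35. 36.] | -45 768 [35. 35. 36.] | -35 3405 [ 35. 134. 139.] | -25 712 [35. 35. 36.] | -15 1029 [35. 36. 59.] | -5 1529 [35. 60. 62.] | 5 725 [61. 62. 62.] | 15 679 [61. 62. 62.] | 25 611 [61. 62. 62.] | 35 580 [61. 62. 62.] | 45 171 [61. 62. 62.] |
```

Emit:
{"fn": "send_rows", "kwargs": {
  "deltas": "-0.004 0 0 0; -0.008 0 0 0; -0.012 0 0 0; -0.015 0 0 0; -0.018 0 0 0"
}}

```text
t: 14.1
eef_pos: [0.5144, -0.0885, 0.0412]
tool_rot: [-0.0, 0.646, 0.763, -0.0]
contact_force: [-0.5, 0.3, 1.0]
gripper_width: 0.499
grasp_force: 0.4
```

Emit:
{"fn": "send_rows", "kwargs": {
  "deltas": "-0.001 0 0 0; -0.002 0 0 0; -0.003 0 0 0; -0.004 0 0 0; -0.004 0 0 0"
}}

```text
t: 14.6
eef_pos: [0.5151, -0.0923, 0.0412]
tool_rot: [0.0, 0.646, 0.763, -0.0]
contact_force: [-0.4, 0.3, -0.7]
gripper_width: 0.5
grasp_force: 0.0
```

Emit:
{"fn": "send_rows", "kwargs": {
  "deltas": "-0.001 0 0 0; -0.002 0 0 0; -0.003 0 0 0; -0.003 0 0 0"
}}

```text
t: 15.0
eef_pos: [0.5151, -0.0926, 0.0411]
tool_rot: [-0.001, 0.645, 0.764, 0.001]
contact_force: [-2.4, 6.7, 3.0]
gripper_width: 0.497
grasp_force: 3.8
```

```bash
python3 -c "
from h import *
st()"
```

```text
t 15.0 pos [ 0.5151 -0.0926  0.0411] stand [ 0.0027 -0.0006] toolx deg 99.6 tilt [-0.001  0.003 -1.   ] F [-2.4  6.7  3. ] Fx_s -7.0 w 0.49720301277118867 q [ 0.48  0.53 -0.52  2.02  0.4   0.69 -0.13]
```

Emit:
{"fn": "send_rows", "kwargs": {
  "deltas": "-0.002 0 0 0; -0.002 0 0 0; 0.003 0 0 0; 0.01 0 0 0; 0.03 0 0 0"
}}

```text
t: 15.5
eef_pos: [0.5109, -0.0676, 0.0411]
tool_rot: [0.001, 0.648, 0.762, -0.001]
contact_force: [0.1, 0.2, -0.3]
gripper_width: 0.503
grasp_force: 0.0
```

Emit:
{"fn": "send_rows", "kwargs": {
  "deltas": "0.02 0 -0.03 0; 0.04 0 -0.07 0; 0.08 0 -0.1 0; 0.12 0 -0.1 0; 0.12 0 -0.1 0"
}}

```text
t: 16.0
eef_pos: [0.4909, 0.0585, 0.143]
tool_rot: [0.001, 0.643, 0.766, 0.002]
contact_force: [-0.3, -0.4, -0.3]
gripper_width: 0.496
grasp_force: 0.0
```

```bash
python3 -c "
from h import *
st()
p=bot.read_camera('top');W=cloud(p);d=W[...,:2]-O;xs=d@XS;ys=d@YS
im=p['img'].astype(int)
m=(abs(W[...,2]-.062)<.004)&(abs(ys)<.06)&(xs>-.035)&(xs<.119)&(im[...,2]<im[...,0]+40)
r=cv2.minAreaRect((np.stack([xs[m],ys[m]],-1)*1000).astype(np.float32));print(m.sum(),r)
v,u=np.where(m);c=p['img'][v.min()-30:v.max()+30,u.min()-40:u.max()+50];cv2.imwrite('pics/p.png',cv2.resize(c,None,fx=4,fy=4,interpolation=cv2.INTER_CUBIC)[:560,:800,::-1])
for q in('sample_3','steel_block','small_jar'):print(q,[np.round(r['xyz'],3).tolist() for r in bot.landmark_of(p,q)[:1]])
"
```

```text
t 16.0 pos [0.4909 0.0585 0.143 ] stand [-0.1504  0.0004] toolx deg 99.93 tilt [ 0.004  0.002 -1.   ] F [-0.3 -0.4 -0.3] Fx_s 0.4 w 0.4962093845832402 q [ 0.3   0.34 -0.65  2.02  0.27  0.86 -0.32]
1868 ((65.55833435058594, -6.529651641845703), (107.21751403808594, 79.13871002197266), 0.7917551398277283)
sample_3 [[0.607, -0.088, -0.002]]
steel_block [[0.625, -0.176, 0.003]]
small_jar [[0.581, -0.274, -0.001]]
```

View pics/p.png

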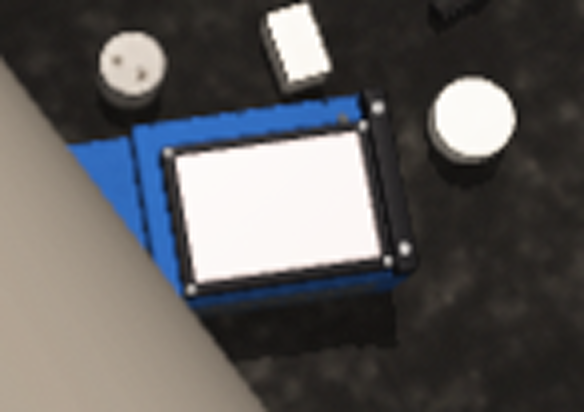

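The tile is white side up with its trailing edge parallel to and against the black stop. The sample, block and jar have not moved.

```bash
python3 -c "
from h import *
print(bot.hand_in())"
```

```text
the job is handed in; nothing more can be done
None
```

The tile was pushed to the step, tipped over onto the upper bed with its white side up, and pushed flush against the black end stop; the sample, block and jar stayed where they were, and the job is handed in (about 16 s on the robot's clock).

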